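# Lock the specimen grip into its bayonet socket

### The arm

A 6-joint arm with a two-finger parallel gripper is mounted at the origin on the work surface. World frame = base frame: x ahead of the robot, y to its left, z up, the work surface at z = 0. Lengths are in mm, angles in rad, forces in N, time in s.
With the tool pointing down it reaches from about 275 to 825 mm from the base axis. Payload 4.9 kg.
Tool frame: the origin (TCP) lies on the centre line of the jaws, within the pads' length; the fingertips stand 14 mm ahead of it and the grasp point (between the pads) lies 5 mm behind it; z points along the fingers, y is the direction in which the jaws open and shut (so a half turn about z gives the same grasp; the last joint's range is limited). The gripper opens to 85 mm and grips with 20 to 120 N. Pads are 22 mm wide; open, the fingers measure 114 mm over their backs; the gripper's body (76 mm by 85 mm) begins 54 mm behind the grasp point. The pads swing forward as they close: fully open they stand 13 mm farther back than shut.
Start: joints at [1.197, 0.326, -0.193, 1.052, 0, 1.437], TCP at [130.623, 534.281, 245.281] pointing down, gripper open.
Joint ranges: [-2.65, 2.65], [-0.97, 1.79], [-1.3, 1.35], [-1.93, 2.1], [-1.47, 1.37], [-3.14, 3.14]. Speed limits (rad/s): [2.57, 2.57, 3.14, 3.14, 3.14, 3.14].

### API

Orientations are given as [roll, pitch, yaw] about the fixed x, y, z axes, in that order (R = Rz(yaw) Ry(pitch) Rx(roll)).
In Python, from station import bot gives the robot as it stands. The module is installed in compiled form; this text tells all that it offers.
- The arm moves only by the tool carry_out, never from a script. Its argument "increments" is one flat list of numbers, 7 for each row, row after row: the shift along the world's x, y, z in m, then the turn, a rotation vector about the world's x, y, z in degrees, then the closure, from -1 (fully open) to 1 (shut). A call has 1 to 12 rows; each row shifts and turns the pose as measured when the row begins; what a row does not reach is not made up. A row lasts 1/8 s, in which the tool goes at most 62.5 mm and 10.7 degrees, less where a joint would pass 70% of its speed; a pose out of reach is approached as far as the arm can. A call is refused whole if a number of a shift passes 0.0625 or a number of a turn 10.7, either way. A call with a gripper value outside its range is refused whole. The fingers move at their own pace and stop on an object; "newtons" is the grip in N (left out, the last holds). Time passes only in rows, so rows that do not move let the fingers close. It gives the time, the measured TCP pose, the force and the opening at its end, in the units of the state.
- bot.get_state(): the state, without advancing time (a new reading comes with each control period).
- bot.capture(name): name is "scene" or "top" or "wrist"; returns a dict with "pixels" (420x560x3 uint8, red, green, blue), "depth" (420x560 float32, mm along the optical axis (not along the pixel's ray), 0 where there is no reading), "fovy" (degrees; the focal length in pixels is half the picture's height over the tangent of half this angle, whatever the lens; pixels are square), "cx", "cy" (the principal point, pixels), "eye" and "orientation" of the camera in the world. Camera axes: x right, y up, looking along -z (the intrinsics and any distortion apply to the point x, -y, -z); pixel columns grow to the right and rows downward; lengths in mm; the calibration is good to about 2 mm. A picture is of the moment at which its call begins.
- bot.close_job(): hands the job in, once; it reports no verdict.
The state is a dict: "clock": time; "joint_positions": joint angles; "qvel": joint speeds; "tau": joint torques, N m; "tcp_pos": TCP position; "tcp_rot": TCP orientation; "force": force on the tool from outside, world axes, zero at the start; "moment": the same for the moment, N m; "grip_width": opening from 0.0 (shut) to 1.0 (fully open).
Only numpy, scipy, OpenCV 4.12 (cv2) and the standard library are available. Lean on these libraries where they do the work, as an engineer would, in place of code of your own. Each camera call takes 0.05 s, during which the arm holds its last target. There are 200 camera calls.

### The job

On the bench of the material testing lab, the flat-sided specimen grip stands unlocked in its spring-loaded bayonet socket. Push it straight down against the spring, twist it clockwise (seen from above) until its long side lines up with the two pointers on the outside of its socket, let the spring lift it into the locking notch, and let go. Leave the round platen in the other socket alone.

Things in the scene. Friction and masses are not known exactly. Their poses are not given: they have to be found in the camera images.
- grip_center (a point): Centre (25 mm below the top) of the specimen grip's steel block: 56 mm long (x), 24 mm thick (y, sides to grip), 50 mm high, dark slit along the top. Under it a spigot, 40 mm diameter, 54 mm long, stands in the socket, its two lugs along x. Starts 107 mm above the work surface, x 70 degrees counter-clockwise (from above) of the socket's x, lugs in open entry slots. About 0.35 kg.
- grip_socket: The specimen grip's socket: fixed aluminium cylinder, 84 mm diameter, on a blue foot plate 120 x 120 x 8 mm. Origin at the centre of the plate's underside, on the work surface; z up the socket's axis. Its x axis runs through two dark pointers sticking out (to 54 mm from the axis) on opposite sides of the cylinder: the locked direction of the block's long side.
- socket_mouth (a point): Centre of that socket's top, 62 mm above the work surface. The grip turns only once pushed 14 mm down; it bottoms at 18 mm. A spring lifts it (7 N at the start, 14 N at the bottom). It turns 70 degrees clockwise, play about 10, to a stop; there a closed notch 7 mm deep lets it rise 7 mm above the 14 mm depth: locked block centre 100 mm above the work surface.
- platen_center (a point): Centre of the round steel disc (64 mm diameter, 18 mm high) of a compression platen standing unlocked in a second socket of the same kind; on its axis, half-way up the disc, 97 mm above the work surface. Not to be disturbed.
Not all that is in view belongs to the job. What is shaped like the part that bears grip_center but orange is not meant.

How it is judged (in metres and radians):
At the end, for the whole second after the job is handed in: The specimen grip stands upright (within 7 degrees) in its own socket, within 12 mm of its axis, its long side within 17 degrees of the line of the pointers, lifted by the spring into the locking notch: block centre 96.5 to 103.5 mm above the underside of the foot plate (angle between the x axis of grip_center and the x axis of grip_socket, either way round below 0.3 rad and z of grip_center in the frame of grip_socket between 0.0965 and 0.1035 m and horizontal distance between grip_center and grip_socket below 0.012 m and angle between grip_center's own z axis and vertical below 0.12 rad); the robot touches nothing.
It fails at once if the round platen is moved from its place by more than 10 mm (distance of platen_center from where it was at the start of the episode above 0.01 m).
It also fails if it takes over 32 s, if anything falls off the work surface, if the arm or the gripper's body presses on something with over 40 N, if the wrist force passes 120 N, or if a joint passes its speed limit or range.

## Working session

There is one attempt and no reset: what is moved stays moved. The work goes in short steps, Python scripts to look and compute and a tool call to move; the robot and the scene stay as the last step left them, time stands still between calls to the robot, and variables do not carry over. Pictures are saved under pics/ and viewed, about 8 in all and at most 12, crops included, and the job is handed in when it is done.

Besides the shell and the picture viewer there is one more tool, called after "Call:" by a JSON object that holds its "method" and its "body". carry_out: Moves the arm, as the interface text tells. Its arguments: {"type":"object","properties":{"increments":{"type":"array"},"newtons":{"type":"number"}},"required":["increments"]}

```bash
mkdir -p pics; cat > h.py <<'E'
import numpy as np, cv2
from station import bot
def cap(n):
    c=bot.capture(n); np.savez(f'{n}.npz',**{k:np.asarray(v) for k,v in c.items()}); return c
def rot(o):
    o=np.asarray(o,float)
    if o.shape==(3,3): return o
    from scipy.spatial.transform import Rotation as R
    return R.from_euler('xyz',o).as_matrix() if o.size==3 else R.from_quat(o).as_matrix()
def ray(c,u,v):
    f=210/np.tan(np.radians(c['fovy'])/2)
    d=np.array([(u-c['cx'])/f,-(v-c['cy'])/f,-1.0]); return rot(c['orientation'])@d
def onplane(c,u,v,z):
    d=ray(c,u,v); e=np.asarray(c['eye'],float); return e+d*(z-e[2])/d[2]
def world(c):
    f=210/np.tan(np.radians(c['fovy'])/2); D=np.asarray(c['depth'],float)
    v,u=np.mgrid[:D.shape[0],:D.shape[1]]
    P=np.stack([(u-c['cx'])/f*D,-(v-c['cy'])/f*D,-D],-1)
    return P@rot(c['orientation']).T+np.asarray(c['eye'],float)
E
python3 - <<'E'
from h import *
for n in('scene','top'):
    c=cap(n); cv2.imwrite(f'pics/{n}1.png',c['pixels'][:,:,::-1]); print(n,{k:v for k,v in c.items() if k not in('pixels','depth')})
print(bot.get_state())
E
```

```text
scene {'fovy': 48.49636070964716, 'cx': 278.82437863526667, 'cy': 206.73883718452842, 'eye': array([ 912.17072634, -567.97883313,  741.13536162]), 'orientation': array([ 0.79649741, -0.02036171,  0.60146462])}
top {'fovy': 55.69917318308664, 'cx': 276.7885222104552, 'cy': 210.460221208055, 'eye': array([512.33736084,   1.25498307, 818.14743768]), 'orientation': array([ 0.07094262, -0.00247662, -1.56117019])}
{'clock': 0.1, 'joint_positions': array([ 1.19678974e+00,  3.26878444e-01, -1.93503044e-01,  1.05201819e+00,
        1.36371564e-05,  1.43661413e+00]), 'qvel': array([-0.00081565,  0.00030655,  0.00142551, -0.0009059 , -0.00230913,
       -0.00139896]), 'tau': array([ 2.05673418e-04, -4.44239509e+01,  2.63037300e+01,  7.85487966e-03,
       -1.01073958e-04, -1.68282508e-06]), 'tcp_pos': array([130.4275493 , 533.7792789 , 244.56813454]), 'tcp_rot': array([-3.14000554e+00, -2.28011073e-04,  2.90176807e+00]), 'force': array([-1.15427877, -0.41857261, -0.2117711 ]), 'moment': array([ 0.00119073, -0.01439111,  0.02114278]), 'grip_width': 0.9994828947664661}
```

View pics/scene1.png

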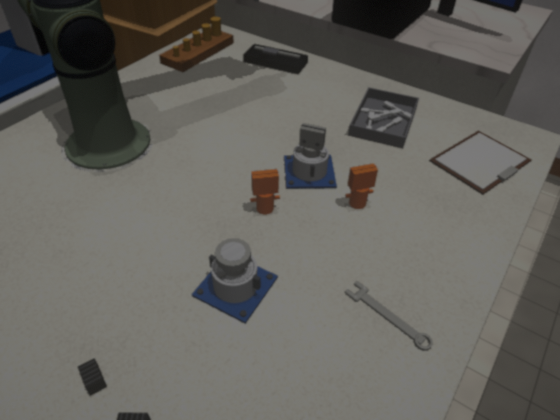

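View pics/top1.png

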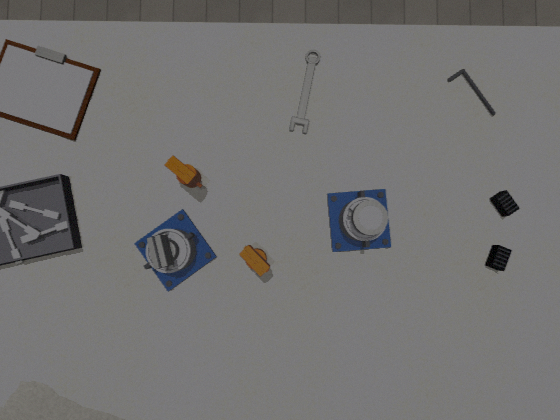

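The scene image shows the grip at (312,150), the platen at (233,270) and orange decoys at (265,190) and (362,185). In the top image the grip is at (165,250), the platen at (366,218) and the decoys at (185,172) and (256,260). I choose the steel block with the slit, in the left socket of the top view.

```bash
python3 - <<'E'
from h import *
c=dict(np.load('top.npz')); P=world(c); px=c['pixels']
hsv=cv2.cvtColor(px,cv2.COLOR_RGB2HSV)
W=P.copy()
roi=np.zeros(P.shape[:2],bool); roi[200:300,125:225]=1
Z=P[...,2]
m=roi&(Z>115)&(Z<145); q=P[m]; print('block top n',m.sum(),q.mean(0)); 
r=cv2.minAreaRect(q[q[:,2]>122][:,:2].astype(np.float32)); print(r, np.percentile(q[:,2],[5,50,95]))
b=roi&(hsv[...,0]>105)&(hsv[...,0]<130)&(hsv[...,1]>100); q=P[b]; q=q[abs(q[:,2]-8)<8]; r=cv2.minAreaRect(q[:,:2].astype(np.float32)); print('foot',r,cv2.boxPoints(r).round(),np.median(q[:,2]))
o=(hsv[...,0]<15)&(hsv[...,1]>150)&(hsv[...,2]>80)
o[:150]=0
n,l,s,ce=cv2.connectedComponentsWithStats(o.astype(np.uint8))
for i in range(1,n):
    if s[i,4]>100: q=P[l==i]; print('or',ce[i],q.mean(0),np.percentile(q,[2,98],axis=0).round())
print('platen',P[218,366])
cv2.imwrite('pics/crop1.png',cv2.convertScaleAbs(cv2.resize(px[195:305,110:290,::-1],None,fx=4,fy=4,interpolation=cv2.INTER_CUBIC),alpha=1.6))
E
```

```text
block top n 532 [488.64051595 204.18666008 130.85292453]
((488.5084228515625, 206.01148986816406), (56.308692932128906, 24.4844913482666), 15.236669540405273) [121.2413468  132.01004088 134.2945685 ]
foot ((488.178466796875, 206.27069091796875), (119.22911071777344, 120.64623260498047), 36.60126495361328) [[404. 219.]
 [476. 122.]
 [572. 193.]
 [500. 290.]] 8.109473735222878
platen [ 550.89633764 -159.98865411  107.21257737]
```

View pics/crop1.png

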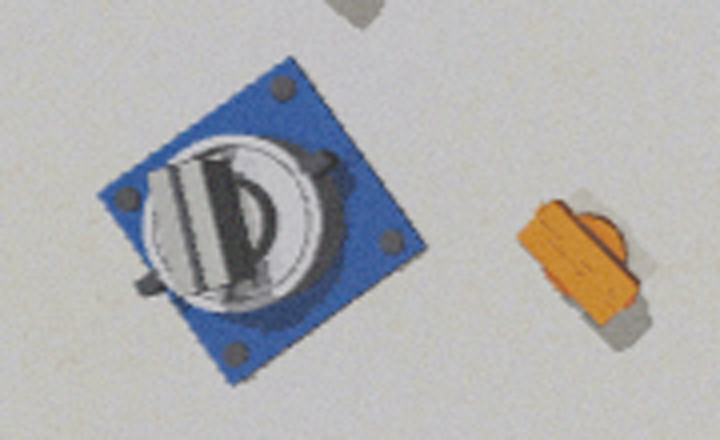

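Call:
{"method": "carry_out", "body": {"increments": [0.036,-0.033,0,0,0,3,-1,0.036,-0.033,0,0,0,3,-1,0.036,-0.033,0,0,0,3,-1,0.036,-0.033,0,0,0,3,-1,0.036,-0.033,0,0,0,3,-1,0.036,-0.033,0,0,0,3,-1,0.036,-0.033,0,0,0,3,-1,0.036,-0.033,0,0,0,3,-1,0.036,-0.033,0,0,0,3,-1,0.034,-0.031,0,0,0,2,-1,0,0,0,0,0,0,-1], "newtons": 60}}

```text
clock: 1.48
tcp_pos: [496.0, 193.1, 240.6]
tcp_rot: [-3.138, -0.004, -2.855]
force: [-0.1, -0.2, 0.1]
grip_width: 1.002
```

```bash
python3 - <<'E'
from h import *
s=bot.get_state(); print(s['clock'],s['tcp_pos'],np.degrees(s['tcp_rot']),s['force'],s['joint_positions'])
c=cap('wrist'); P=world(c); px=c['pixels']; Z=P[...,2]
print(c['eye'],c['orientation'])
m=(Z>126)&(Z<140)&(np.hypot(P[...,0]-488,P[...,1]-206)<45); q=P[m]
print(m.sum(),cv2.minAreaRect(q[:,:2].astype(np.float32)) if m.sum() else 0, np.median(q[:,2]))
cv2.imwrite('pics/w1.png',cv2.convertScaleAbs(px[:,:,::-1],alpha=1.4))
E
```

```text
1.475 [495.99045083 193.07725712 240.63296337] [-179.78552918   -0.23348118 -163.58706762] [-0.08111105 -0.16744734  0.14687716] [ 0.23467035  0.29980981 -0.24230443  1.03255786 -0.00394915 -0.05178933]
[430.43867272 173.67562072 368.75180436] [-0.27313421  0.00400937  1.85683894]
2079 ((489.5351257324219, 205.97613525390625), (56.98247528076172, 24.064537048339844), 15.606386184692383) 131.47240670034148
```

View pics/w1.png

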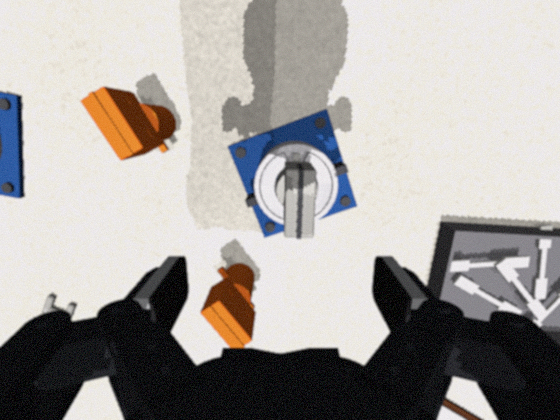

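The wrist view shows the steel block at (300,200), with decoys at (125,125) and (230,305). It agrees with the top view on block position (489, 206) and long axis (15.5°). Next I correct above it and check decoy clearance.

Call:
{"method": "carry_out", "body": {"increments": [-0.007,0.013,-0.04,0,0,-1,-1,0,0,-0.02,0,0,0,-1,0,0,0,0,0,0,-1]}}

```text
clock: 1.9
tcp_pos: [484.4, 209.4, 179.0]
tcp_rot: [-3.14, -0.007, -2.869]
force: [0.7, 0.4, 1.0]
grip_width: 1.002
```

```bash
python3 - <<'E'
from h import *
s=bot.get_state(); print(s['clock'],s['tcp_pos'],np.degrees(s['tcp_rot']))
c=dict(np.load('wrist.npz')); P=world(c); hsv=cv2.cvtColor(c['pixels'],cv2.COLOR_RGB2HSV)
o=((hsv[...,0]<15)&(hsv[...,1]>150)&(hsv[...,2]>80)).astype(np.uint8)
n,l,st,ce=cv2.connectedComponentsWithStats(o)
for i in range(1,n):
    if st[i,4]>300: q=P[l==i]; print(ce[i],q.mean(0),q[:,2].max(),'min dist',np.percentile(np.hypot(q[:,0]-489,q[:,1]-206),2))
E
```

```text
1.9 [484.39509233 209.42828356 179.03976835] [-179.89535367   -0.39425214 -164.40328221]
[111.35301508 120.19221106] [470.78211064  40.86044735 105.41539558] 368.7518043580678 min dist 139.7334136523744
[226.3929471  321.87657431] [630.85348677 176.5751128  104.22347169] 368.7518043580678 min dist 130.09937220740278
```

Call:
{"method": "carry_out", "body": {"increments": [0.0045,-0.0035,-0.025,0,0,0,-1,0,0,-0.025,0,0,0,-1,0,0,-0.01,0,0,0,-1,0,0,0,0,0,0,-1,0,0,0,0,0,0,-1]}}

```text
clock: 2.52
tcp_pos: [489.0, 209.4, 122.6]
tcp_rot: [-3.141, -0.002, -2.865]
force: [1.0, -0.5, -0.1]
grip_width: 1.004
```

Call:
{"method": "carry_out", "body": {"increments": [0,-0.0035,-0.015,0,0,0,-1,0,0,0,0,0,0,-1,0,0,0,0,0,0,-1]}}

```text
clock: 2.9
tcp_pos: [490.0, 205.8, 108.0]
tcp_rot: [-3.141, 0.001, -2.865]
force: [-0.9, -1.0, -0.4]
grip_width: 0.999
```

Aligned, so close.

Call:
{"method": "carry_out", "body": {"increments": [0,0,0,0,0,0,1,0,0,0,0,0,0,1,0,0,0,0,0,0,1,0,0,0,0,0,0,1,0,0,0,0,0,0,1,0,0,0,0,0,0,1,0,0,0,0,0,0,1,0,0,0,0,0,0,1], "newtons": 60}}

```text
clock: 3.9
tcp_pos: [490.2, 206.0, 108.6]
tcp_rot: [-3.141, 0.001, -2.865]
force: [0.2, 0.7, 1.2]
grip_width: 0.271
```

Opening is 23 mm, so the block is held. Push down 16 mm.

Call:
{"method": "carry_out", "body": {"increments": [0,0,-0.006,0,0,0,1,0,0,-0.006,0,0,0,1,0,0,-0.004,0,0,0,1,0,0,0,0,0,0,1]}}

```text
clock: 4.4
tcp_pos: [490.4, 206.1, 93.0]
tcp_rot: [-3.141, 0.002, -2.865]
force: [-2.6, -1.4, 8.8]
grip_width: 0.275
```

Call:
{"method": "carry_out", "body": {"increments": [0,0,-0.001,0,0,-6,1,0,0,0,0,0,-6,1,0,0,0,0,0,-6,1,0,0,0,0,0,0,1]}}

```text
clock: 4.9
tcp_pos: [491.0, 206.3, 93.4]
tcp_rot: [-3.141, 0.004, 3.095]
force: [-1.8, -0.6, 7.0]
grip_width: 0.277
```

Call:
{"method": "carry_out", "body": {"increments": [-0.0005,0,-0.001,0,0,-6,1,0,0,0,0,0,-6,1,0,0,-0.0005,0,0,-6,1,0,0,0,0,0,-6,1,0,0,0,0,0,0,1]}}

```text
clock: 5.52
tcp_pos: [490.5, 205.9, 93.5]
tcp_rot: [-3.14, 0.006, 2.662]
force: [-2.0, -0.2, 7.1]
grip_width: 0.276
```

```bash
python3 - <<'E'
from h import *
s=bot.get_state(); print(s['tcp_pos'],np.degrees(s['tcp_rot']),s['force'],s['moment'])
c=cap('wrist'); P=world(c); Z=P[...,2]
m=(Z>108)&(Z<128)&(np.hypot(P[...,0]-489,P[...,1]-206)<40); q=P[m]
print(np.median(q[:,2]))
cv2.imwrite('pics/w2.png',cv2.convertScaleAbs(c['pixels'][:,:,::-1],alpha=1.4))
E
```

```text
[490.50221481 205.85004438  93.51207586] [-179.89297882    0.3568029   152.53595433] [-1.95165328 -0.23616915  7.08739441] [-0.0851198   0.6010956  -0.08856961]
116.44061823973605
```

View pics/w2.png

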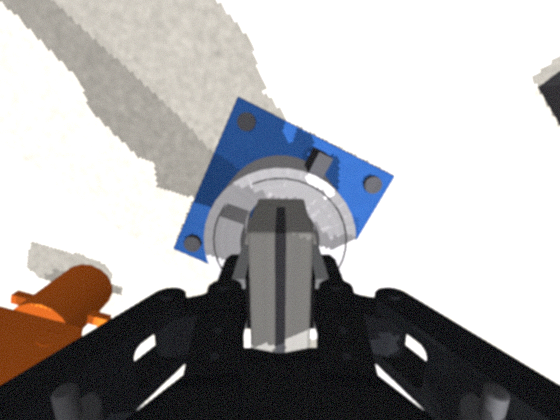

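The block (at (280,275) in the picture) is turning with the jaws and is 15.6 mm down. About 27° remain to the pointer at (318,165).

Call:
{"method": "carry_out", "body": {"increments": [0,0,-0.001,0,0,-6,1,0,0,0,0,0,-6,1,0,0,0,0,0,-6,1,0,0,0,0,0,-6,1,0,0,0,0,0,0,1]}}

```text
clock: 6.2
tcp_pos: [490.0, 205.5, 93.9]
tcp_rot: [-3.139, 0.007, 2.23]
force: [-1.5, -0.3, 7.0]
grip_width: 0.271
```

```bash
python3 - <<'E'
from h import *
s=bot.get_state(); print(s['tcp_pos'],np.degrees(s['tcp_rot']),s['force'],s['moment'])
E
```

```text
[489.98583721 205.53755283  93.92381755] [-179.87509161    0.37726393  127.79224015] [-1.45474664 -0.26617335  6.97003973] [-0.05992476  0.65165877 -0.05940297]
```

Call:
{"method": "carry_out", "body": {"increments": [0,0,-0.0015,0,0,-3,1,0,0,0,0,0,0,1]}}

```text
clock: 6.45
tcp_pos: [489.9, 205.5, 93.0]
tcp_rot: [-3.14, 0.007, 2.176]
force: [-2.2, -0.9, 7.8]
grip_width: 0.273
```

```bash
python3 - <<'E'
from h import *
s=bot.get_state(); print(s['tcp_pos'],np.degrees(s['tcp_rot']),s['force'],s['moment'])
E
```

```text
[489.92340918 205.49511144  93.04655483] [-179.89116886    0.38491258  124.70258028] [-2.2326852  -0.85947348  7.76223261] [-0.14853812  0.72923026  0.02335783]
```

71° turned. Raise slowly and let the spring lift it.

Call:
{"method": "carry_out", "body": {"increments": [0,0,0.003,0,0,0,1,0,0,0.003,0,0,0,1,0,0,0.002,0,0,0,1,0,0,0,0,0,0,1]}}

```text
clock: 6.95
tcp_pos: [489.9, 205.5, 101.4]
tcp_rot: [-3.14, 0.007, 2.176]
force: [-2.3, -0.2, 6.5]
grip_width: 0.272
```

```bash
python3 - <<'E'
from h import *
s=bot.get_state(); print(s['tcp_pos'],np.degrees(s['tcp_rot']),s['force'],s['moment'])
c=cap('wrist'); P=world(c); Z=P[...,2]
m=(Z>108)&(Z<132)&(np.hypot(P[...,0]-489,P[...,1]-206)<40); print(np.median(P[m][:,2]))
E
```

```text
[489.85021306 205.4658586  101.44210218] [-179.90914689    0.37329978  124.69035135] [-2.31124912 -0.1922274   6.50921503] [-0.09326048  0.51836823 -0.02275324]
124.15175186203405
```

Call:
{"method": "carry_out", "body": {"increments": [0,0,0,0,0,0,-1,0,0,0,0,0,0,-1,0,0,0,0,0,0,-1,0,0,0,0,0,0,-1,0,0,0,0,0,0,-1,0,0,0,0,0,0,-1]}}

```text
clock: 7.75
tcp_pos: [489.6, 205.3, 99.8]
tcp_rot: [-3.139, 0.006, 2.176]
force: [-0.2, 0.1, 0.7]
grip_width: 0.997
```

Call:
{"method": "carry_out", "body": {"increments": [0,0,0.025,0,0,0,-1,0,0,0.035,0,0,0,-1,0,0,0.045,0,0,0,-1,0,0,0.03,0,0,0,-1,0,0,0,0,0,0,-1,0,0,0,0,0,0,-1]}}

```text
clock: 8.5
tcp_pos: [488.0, 204.8, 237.6]
tcp_rot: [-3.137, 0.006, 2.176]
force: [-0.3, -0.4, -0.7]
grip_width: 1.0
```

```bash
python3 - <<'E'
from h import *
s=bot.get_state(); print(s['clock'],s['tcp_pos'],s['force'],s['grip_width'])
c=cap('wrist'); P=world(c); Z=P[...,2]
m=(Z>112)&(Z<140)&(np.hypot(P[...,0]-489,P[...,1]-206)<45); q=P[m]
t=q[q[:,2]>np.median(q[:,2])-4]
print(np.median(q[:,2]),cv2.minAreaRect(t[:,:2].astype(np.float32)))
m=(abs(Z-8)<4)&(np.hypot(P[...,0]-489,P[...,1]-206)<90); print('foot z',np.median(Z[m&(c['pixels'][...,2]>c['pixels'][...,0]+40.)]))
cv2.imwrite('pics/w3.png',cv2.convertScaleAbs(c['pixels'][:,:,::-1],alpha=1.2))
E
```

```text
8.5 [487.97800982 204.82713578 237.60509872] [-0.30122287 -0.42651906 -0.67428054] 0.9997811786740234
124.42830363141174 ((489.6519470214844, 205.92706298828125), (23.983577728271484, 56.31243896484375), 34.359397888183594)
foot z 7.41244178557406
```

View pics/w3.png

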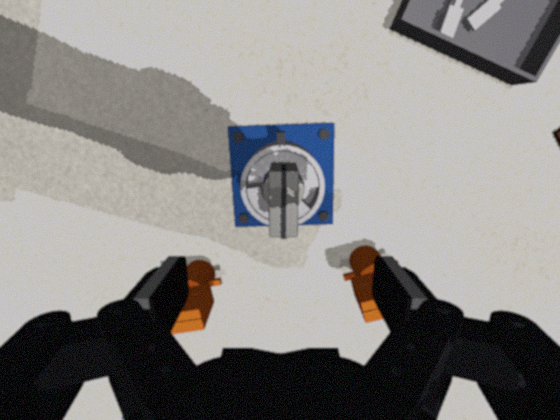

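The block at (285,200) lines up with the pointer at (281,137). Its top is 7.1 mm below where it started, as the locked state requires. Hand in.

```bash
python3 -c "
from station import bot
print(bot.close_job())"
```

```text
the job is handed in; nothing more can be done
None
```

The specimen grip is locked in its socket and the job is handed in. I gripped the steel block by its flat sides, pushed it about 15.5 mm down and turned it 71° clockwise. I then let it rise 7–8 mm into the notch, let go and backed off 138 mm.

The last checks, all with the gripper open and clear of the grip:
- **Height:** the block top read 124.4 mm, against 131.5 mm at the start. That puts the block centre at about 99.5–100 mm, against the 96.5–103.5 mm allowed.
- **Alignment:** the long side lies at −55.6° and the pointer line at about −54°, so they are roughly 2° apart; 17° is allowed.
- **Position:** the block centre is within about 2 mm of the socket axis.
- **Forces and time:** wrist force stayed below about 10 N in every reading, and the clock stood at 8.5 s.

I did not re-measure the platen or directly measure the grip's tilt. The arm stayed about 370 mm from the platen while working. None of the checks failed or disagreed.

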